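# Drive the stuck die bush out of the knock-out block with the ejector rod

## Task

An extruder die bush is stuck in the bore of the knock-out stand. Take the ejector rod from its wooden rest, feel it gently into the off-centre guide funnel on top of the stand, and push the bush down and out of the bore so that it drops into the stand's tray; never force the rod against the stand or hammer the bush. Then pull the rod out and put it back upright and fully down in its rest, leaving the timer and the glaze jar where they are.

Things in the scene. Friction and masses are not known exactly. Their poses are not given: they have to be found in the camera images.
- stand: Fixed knock-out stand, 130 x 130 mm, 112 mm tall. Origin: centre of its underside on the table, on the vertical axis of the bore; z up. A wooden tray foot (cork floor at z = 14 mm, lip to 24 mm), four posts, a pale wooden block from z = 60 to 90 mm with a 33 mm through bore in which four spring pads (z = 62 to 76 mm) grip the bush; a metal guide ring on top.
- guide_centre (a point): Point on the stand's axis, level with the guide's rim (112 mm up). The funnel is 34 mm wide inside at the rim, 16 mm at 100 mm up; below it a 16 mm guide hole to 90 mm up. Funnel and hole share an axis 5 mm off the stand's axis, in any direction: not measured, to be felt (side force of the funnel wall on the rod) or seen. The ring does not turn. Over 22 N between rod and stand is forcing it.
- bore_exit (a point): Centre of the lower mouth of the block's bore, on the stand's axis, 60 mm above the table.
- bush: Brass die bush, cylinder 30 mm across, 20 mm tall, 8 mm hole, 0.1 kg. Origin: centre of its underside; z along its axis. Stuck upright in the bore, underside 62 to 67 mm above the table. Slides down under a steady push of about 5 to 14 N (varies) and drops free once its top is down to about 61 mm. Over 22 N between rod and bush is hammering it.
- rod: Ejector rod, 130 mm long, 0.15 kg, standing upright in its rest. Origin: centre of its flat tip (lower end); z along the rod to the handle. Steel shaft 14 mm in diameter for the first 78 mm, 20 mm brass collar to 84 mm, round wooden handle 24 mm in diameter from 84 to 130 mm.
- rod_handle (a point): Middle of the rod's wooden handle, on the axis, 107 mm from the tip.
- rod_rest: Fixed wooden rod rest: block 70 x 70 mm, 50 mm tall, on a 90 mm square foot. Origin: centre of the underside. An upright blind round hole of 19 mm diameter in the middle of its top, 40 mm deep (floor 10 mm above the table), mouth chamfered by 3 mm.
- rest_mouth (a point): Centre of the rest's hole at its top face, 50 mm above the table.
- clock: Wind-up kitchen timer, 63 mm across, 43 mm tall; bystander. Origin: centre of the underside.
- jar: Glaze jar with dark lid, 51 mm across, 60 mm tall; bystander. Origin: centre of the underside.

How it is judged (in metres and radians):
On the way, in this order (a step that is already met when the one before it is completed fails the run):
1. the rod's tip is in the guide hole, the bush still in the bore (z of rod in the frame of stand below 0.096 m and horizontal distance between rod and stand below 0.009 m and angle between the z axis of rod and the z axis of stand, either way round below 0.15 rad and z of bush in the frame of stand above 0.05 m), for 0.05 s.
2. the bush has been pushed out and lies in the tray while the rod is still through the guide (z of bush in the frame of stand below 0.04 m and horizontal distance between bush and stand below 0.06 m and z of rod in the frame of stand below 0.095 m and horizontal distance between rod and stand below 0.012 m), for 0.05 s.
At the end, for the whole second after the job is handed in: The bush lies at rest in the stand's tray (origin less than 40 mm above the stand's underside and within 60 mm of its axis); the rod stands released and at rest in its rest, tip less than 6 mm above the hole's floor and within 10 mm of its axis, less than 0.2 rad from upright (z of bush in the frame of stand below 0.04 m and horizontal distance between bush and stand below 0.06 m and linear speed of each of bush, rod below 0.03 m/s and horizontal distance between rod and rod_rest below 0.01 m and z of rod in the frame of rod_rest below 0.016 m and angle between rod's own z axis and vertical below 0.2 rad); the robot touches nothing.
It fails at once if the rod was forced against the stand or its guide (more than 22 N) (contact force between rod and stand above 22 N).
It fails at once if the bush was pressed or struck by the rod with more than 22 N (contact force between rod and bush above 22 N).
It fails at once if the timer was moved by more than 20 mm (distance of clock from where it was at the start of the episode above 0.02 m).
It fails at once if the glaze jar was moved by more than 20 mm (distance of jar from where it was at the start of the episode above 0.02 m).
It also fails if it takes over 61 s, if anything falls off the work surface, if the arm or the gripper's body presses on something with over 40 N, if the wrist force passes 120 N, or if a joint passes its speed limit or range.

## Robot

A 6-joint arm with a two-finger parallel gripper is mounted at the origin on a cart in front of the work surface, level with it; the furniture and walls round the work are solid. World frame = base frame: x ahead of the robot, y to its left, z up, the work surface at z = 0. Lengths are in mm, angles in rad, forces in N, time in s.
With the tool pointing down it reaches from about 275 to 1000 mm from the base axis. Payload 8.4 kg.
Tool frame: the origin (TCP) lies at the centre of the arm's flange, where the gripper is bolted on; the fingertips stand r.tip_extent ahead of it and the grasp point (between the pads) lies 155 mm ahead of it (r.tip_extent is the distance from the TCP to the fingertips, in mm); z points along the fingers, y is the direction in which the jaws open and shut (so a half turn about z gives the same grasp; the last joint's range is limited). The gripper opens to 85 mm and grips with 20 to 120 N. Pads are 22 mm wide; open, the fingers measure 114 mm over their backs; the gripper's body (76 mm by 85 mm) begins 54 mm behind the grasp point. The pads swing forward as they close: fully open they stand 13 mm farther back than shut.
Start: joints at [-1.201, 0.353, 1.633, -0, 1.155, -0.002], TCP at [227.057, -582.301, 404.681] pointing down, gripper open.
Joint ranges: [-2.63, 2.63], [-0.92, 2.1], [0.06, 2.66], [-1.3, 4.44], [0, 2.69], [-3.02, 3.02]. Speed limits (rad/s): [2.22, 2.22, 2.79, 3.14, 3.14, 3.14].

## Interface

Orientations are given as [roll, pitch, yaw] about the fixed x, y, z axes, in that order (R = Rz(yaw) Ry(pitch) Rx(roll)).
In Python, from rig import sense, grab_frame, job, r gives the robot as it stands. The module is installed in compiled form; this text tells all that it offers.
- The arm moves only by the shell command python3 -m creep 'ROWS' [FORCE]. ROWS is JSON, a list of rows, each a list of 7 numbers: the turn, a rotation vector about the tool's x, y, z in rad, then the shift along the tool's x, y, z in mm, then the closure, from 0 (fully open) to 1 (shut). In form: [[wx, wy, wz, dx, dy, dz, fingers], ...]. A call has 1 to 10 rows; each row shifts and turns the pose as measured when the row begins, along the tool's axes as they then stand; what a row does not reach is not made up. A row lasts 1/12 s, in which the tool goes at most 41.7 mm and 7.16 degrees, less where a joint would pass 70% of its speed; a pose out of reach is approached as far as the arm can. A call with a gripper value outside its range is refused whole. The fingers move at their own pace and stop on an object; FORCE is the grip in N (left out, the last holds). Time passes only in rows, so rows that do not move let the fingers close. It gives the time, the measured TCP pose, the force and the opening at its end, in the units of the state.
- sense(): the state, without advancing time (a new reading comes with each control period).
- grab_frame(name): name is "scene" or "top"; returns a dict with "color" (384x512x3 uint8, red, green, blue), "mtx" (3x3 intrinsics, pixels), "T" (4x4, takes a point from camera to world coordinates). Camera axes: x right, y down, z forward; pixel columns grow to the right and rows downward; lengths in mm; the calibration is good to about 2 mm. A picture is of the moment at which its call begins. There is no depth.
- job.sign_off(): hands the job in, once; it reports no verdict.
The state is a dict: "clock": time; "qpos": joint angles; "qvel": joint speeds; "joint_efforts": joint torques, N m; "eef_pos": TCP position; "tcp_rot": TCP orientation; "contact_force": force on the tool from outside, world axes, zero at the start; "wrist_torque": the same for the moment, N m; "opening": opening from 0.0 (shut) to 1.0 (fully open).
Only numpy, scipy, OpenCV 4.12 (cv2) and the standard library are available. Lean on these libraries where they do the work, as an engineer would, in place of code of your own. Each camera call takes 0.05 s, during which the arm holds its last target.

## Working session

There is one attempt and no reset: what is moved stays moved. The work goes in short steps, Python scripts to look and compute and a shell command to move; the robot and the scene stay as the last step left them, time stands still between calls to the robot, and variables do not carry over. Pictures are saved under pics/ and viewed, and the job is handed in when it is done.

```bash
mkdir -p pics; ls; python3 - <<'E'
from rig import sense, grab_frame, r
import cv2,numpy as np
print(sense()); print(r.tip_extent)
for n in("scene","top"):
    f=grab_frame(n); cv2.imwrite(f"pics/{n}0.png",cv2.cvtColor(f["color"],cv2.COLOR_RGB2BGR)); print(n,f["mtx"].round(2).tolist(),f["T"].round(4).tolist())
E
```

```text
pics
{'clock': 0.0, 'qpos': array([-1.20138003e+00,  3.53661851e-01,  1.63417757e+00,  1.79716688e-06,
        1.15520589e+00, -2.40517576e-03]), 'qvel': array([-0.00010878,  0.00080478,  0.00176315,  0.0001781 ,  0.00060469,
       -0.00069857]), 'joint_efforts': array([ 1.86070676e-03, -6.05248189e+01, -3.42070127e+01,  4.78273591e-05,
        9.35248390e-03,  7.18245985e-06]), 'eef_pos': array([ 226.97651521, -582.05701012,  403.93436455]), 'tcp_rot': array([-3.14014001e+00, -5.13701264e-06,  3.71820746e-01]), 'contact_force': array([-0.21240952,  0.17808533,  0.35766554]), 'wrist_torque': array([ 0.04723751, -0.00065681,  0.00183383]), 'opening': 0.9990645045272214}
173.4
scene [[452.67, 0.0, 259.16], [0.0, 452.67, 193.44], [0.0, 0.0, 1.0]] [[-0.8284, -0.3857, 0.4062, 205.0881], [-0.5601, 0.5769, -0.5945, 593.1854], [-0.005, -0.72, -0.6939, 699.1024], [0.0, 0.0, 0.0, 1.0]]
top [[442.78, 0.0, 263.57], [0.0, 442.78, 187.26], [0.0, 0.0, 1.0]] [[-0.09, -0.9733, 0.2113, 381.9337], [-0.9959, 0.0892, -0.0134, 66.5252], [-0.0058, -0.2116, -0.9773, 933.9092], [0.0, 0.0, 0.0, 1.0]]
```

View pics/scene0.png

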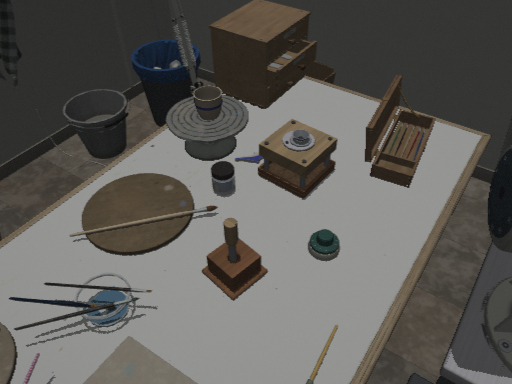

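View pics/top0.png

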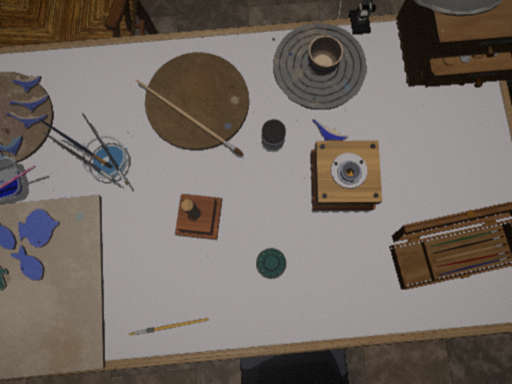

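The scene view shows the rod in its rest at about (232,255), the stand at (298,155), the jar at (223,178) and the timer at (323,243). In the top view they are at (199,215), (348,173), (273,133) and (271,263). I'll enlarge both for measuring.

```bash
python3 - <<'E'
import cv2,numpy as np
s=cv2.imread("pics/scene0.png");t=cv2.imread("pics/top0.png")
a=cv2.resize(s[210:300,190:280],(400,400),interpolation=cv2.INTER_CUBIC)
b=cv2.resize(s[110:200,250:340],(400,400),interpolation=cv2.INTER_CUBIC)
cc=np.hstack([a,b]); cv2.imwrite("pics/cs.png",cv2.convertScaleAbs(cc,alpha=1.5))
a=cv2.resize(t[180:260,160:240],(400,400),interpolation=cv2.INTER_CUBIC)
b=cv2.resize(t[133:213,308:388],(400,400),interpolation=cv2.INTER_CUBIC)
cc=np.hstack([a,b]); cv2.imwrite("pics/ct.png",cv2.convertScaleAbs(cc,alpha=1.5))
E
```

```text
(no output)
```

View pics/cs.png

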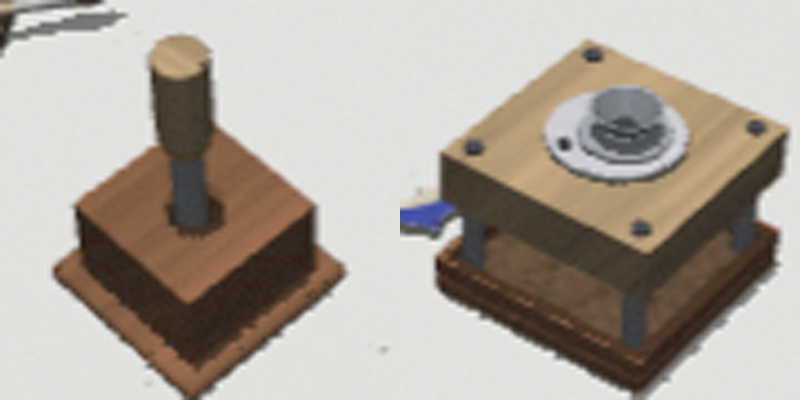

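View pics/ct.png

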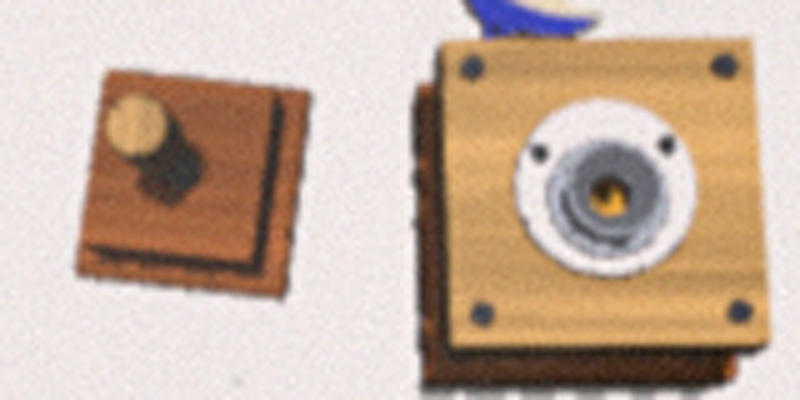

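```bash
cat > h.py <<'E'
import numpy as np, json
from rig import grab_frame
def load():
    return {n:grab_frame(n) for n in("scene","top")}
def ray(f,u,v):
    d=f["T"][:3,:3]@np.linalg.inv(f["mtx"])@[u,v,1]; return f["T"][:3,3],d/np.linalg.norm(d)
def plane(f,u,v,z):
    o,d=ray(f,u,v); return (o+d*(z-o[2])/d[2])
def tri(fs,us,ft,ut):
    A=np.zeros((3,3));b=np.zeros(3);R=[ray(fs,*us),ray(ft,*ut)]
    for o,d in R:
        P=np.eye(3)-np.outer(d,d);A+=P;b+=P@o
    x=np.linalg.solve(A,b); return x,[float(np.linalg.norm((np.eye(3)-np.outer(d,d))@(x-o))) for o,d in R]
E
python3 - <<'E'
from h import *
F=load();s,t=F["scene"],F["top"]
def S1(x,y):return ((x+.5)/4.444-.5+190,(y+.5)/4.444-.5+210)
def S2(x,y):return ((x-400+.5)/4.444-.5+250,(y+.5)/4.444-.5+110)
def T1(x,y):return ((x+.5)/5-.5+160,(y+.5)/5-.5+180)
def T2(x,y):return ((x-400+.5)/5-.5+308,(y+.5)/5-.5+133)
np.set_printoptions(precision=1,suppress=True)
print("handle top",*tri(s,S1(180,57),t,T1(137,125)))
print(" planes",plane(s,*S1(180,57),140),plane(t,*T1(137,125),140))
# stand screws; order in top TL,TR,BR,BL
TT=[T2(471,67),T2(724,67),T2(740,312),T2(482,314)]
SS=[S2(473,147),S2(593,55),S2(757,128),S2(641,229)]
for i in range(4):
  for j in range(4):
    x,e=tri(s,SS[j],t,TT[i])
    if max(e)<4: print(i,j,x,e)
# planes averaged
print("screw plane91 top",np.mean([plane(t,*p,91) for p in TT],0),"scene",np.mean([plane(s,*p,91) for p in SS],0))
for n,u in(("flange",(606,187)),("rim",(611,188)),("hole",(608,196))): print(n,plane(t,*T2(*u),112),plane(t,*T2(*u),100), plane(t,*T2(*u),91),plane(t,*T2(*u),85))
for n,u in(("flange",(616,133)),("rimtop",(628,104))): print(n,plane(s,*S2(*u),91),plane(s,*S2(*u),112))
print("rest block top corners top", [plane(t,*T1(*u),50) for u in((105,70),(279,92),(258,268))])
print("rest block top scene", [plane(s,*S1(*u),50) for u in((78,207),(190,302),(315,208))])
print("rest tri",[tri(s,S1(78,207),t,T1(*u)) for u in((105,70),)],)
print("jar",plane(t,273,132,60),"clock",plane(t,271,263,43))
E
```

```text
handle top [534.5 197.7 138.3] [0.08242952580441944, 0.08242952580430536]
 planes [533.6 198.9 140. ] [534.1 197.4 140. ]
0 0 [637.  -67.5  92.4] [0.2900607655143943, 0.29006076551400534]
1 1 [ 628.  -167.2   92.3] [0.45663982802856995, 0.45663982802880143]
2 2 [ 529.  -159.8   91.3] [0.033632726840233884, 0.03363272684017941]
3 3 [537.6 -60.2  91.1] [0.24569552137648365, 0.24569552137644754]
screw plane91 top [ 582.9 -113.9   91. ] scene [ 583.6 -114.5   91. ]
flange [ 578.4 -110.2  112. ] [ 581.2 -112.8  100. ] [ 583.4 -114.7   91. ] [ 584.8 -116.    85. ]
rim [ 577.8 -112.1  112. ] [ 580.7 -114.7  100. ] [ 582.8 -116.6   91. ] [ 584.2 -117.9   85. ]
hole [ 574.8 -110.5  112. ] [ 577.6 -113.1  100. ] [ 579.7 -115.    91. ] [ 581.1 -116.3   85. ]
flange [ 585.4 -117.8   91. ] [572.3 -93.2 112. ]
rimtop [ 592.6 -141.9   91. ] [ 579.2 -116.5  112. ]
rest block top corners top [array([575.3, 224. ,  50. ]), array([559.7, 153.9,  50. ]), array([489. , 167.1,  50. ])]
rest block top scene [array([571.6, 224.7,  50. ]), array([505.9, 236.9,  50. ]), array([491.2, 171.5,  50. ])]
rest tri [(array([574.4, 223.8,  47.6]), [1.4550384626807529, 1.4550384626807908])]
jar [685.9  24.5  60. ] clock [420.   53.4  43. ]
```

Both views agree that the handle axis is at about (534,198) with its top at z≈139. The stand axis is at (583,-114), and the funnel rim at about (578.5,-114). I'll square the tool's yaw first, so the axes become simple, and then travel.

```bash
python3 -m creep '[[0,0,0.093,0,0,0,0],[0,0,0.093,0,0,0,0],[0,0,0.093,0,0,0,0],[0,0,0.093,0,0,0,0]]' 80
```

```text
clock: 0.53
eef_pos: [226.9, -581.9, 403.3]
tcp_rot: [-3.139, 0.001, -0.012]
contact_force: [0.5, 1.6, 0.2]
opening: 1.001
```

```bash
python3 -m creep '[[0,0,0,14,-37,0,0],[0,0,0,14,-37,0,0],[0,0,0,14,-37,0,0],[0,0,0,14,-37,0,0],[0,0,0,14,-37,0,0],[0,0,0,14,-37,0,0],[0,0,0,14,-37,0,0],[0,0,0,14,-37,0,0],[0,0,0,14,-37,0,0],[0,0,0,14,-37,0,0]]'; python3 -m creep '[[0,0,0,14,-37,0,0],[0,0,0,14,-37,0,0],[0,0,0,14,-37,0,0],[0,0,0,14,-37,0,0],[0,0,0,14,-37,0,0],[0,0,0,14,-37,0,0],[0,0,0,14,-37,0,0],[0,0,0,14,-37,0,0],[0,0,0,14,-37,0,0],[0,0,0,14,-37,0,0]]'
```

```text
clock: 1.37
eef_pos: [375.4, -205.9, 401.4]
tcp_rot: [3.141, 0.0, -0.031]
contact_force: [1.0, -0.8, 0.3]
opening: 1.002
clock: 2.2
eef_pos: [528.5, 180.7, 402.8]
tcp_rot: [3.14, -0.004, -0.03]
contact_force: [0.9, 0.1, 1.1]
opening: 1.001
```

```bash
python3 -m creep '[[0,0,-0.03,5,-16,0,0],[0,0,0,0,0,0,0],[0,0,0,0,0,0,0]]'; python3 - <<'E'
from h import *; import cv2
F=load()
for n in F: cv2.imwrite(f"pics/{n}1.png",cv2.cvtColor(F[n]["color"],cv2.COLOR_RGB2BGR))
a=cv2.imread("pics/scene1.png");b=cv2.imread("pics/top1.png")
cv2.imwrite("pics/b1.png",np.hstack([cv2.resize(a[130:330,130:330],(400,400)),cv2.resize(b[100:300,100:300],(400,400))]))
E
```

```text
clock: 2.45
eef_pos: [535.9, 204.8, 402.1]
tcp_rot: [-3.141, -0.005, 0.008]
contact_force: [-0.0, -0.6, -0.6]
opening: 1.002
```

View pics/b1.png

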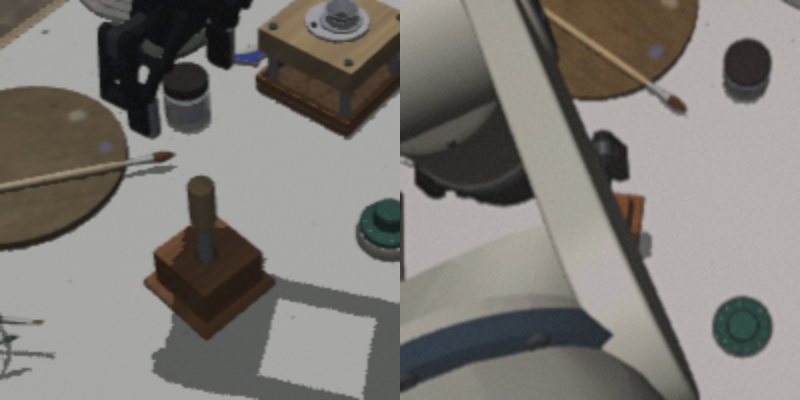

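The rod still stands in its rest (left panel, about (203,215)), with the open gripper above and behind it. The arm hides it in the top view. Next I'll centre the gripper and go down.

```bash
python3 -m creep '[[0,0.005,0.008,-2,6.5,0,0],[0,0,0,0,0,30,0],[0,0,0,0,0,30,0],[0,0,0,0,0,0,0],[0,0,0,0,0,0,0]]'
```

```text
clock: 2.97
eef_pos: [533.0, 189.0, 343.5]
tcp_rot: [3.142, -0.014, -0.012]
contact_force: [-0.5, 0.1, 0.9]
opening: 0.999
```

```bash
python3 -m creep '[[0,-0.014,-0.012,1,-8,0,0],[0,0,0,0,0,0,0],[0,0,0,0,0,0,0]]'
```

```text
clock: 3.22
eef_pos: [534.5, 195.6, 347.0]
tcp_rot: [-3.141, -0.001, -0.002]
contact_force: [-0.4, -0.4, -0.4]
opening: 0.998
```

```bash
python3 -m creep '[[0,0,0,0,-2,25,0],[0,0,0,0,0,25,0],[0,0,0,0,0,0,0],[0,0,0,0,0,0,0]]'
```

```text
clock: 3.55
eef_pos: [537.3, 198.9, 302.2]
tcp_rot: [-3.138, -0.011, -0.002]
contact_force: [-0.0, -0.5, 0.4]
opening: 1.0
```

```bash
python3 -m creep '[[0,-0.01,0,-3,0,15,0],[0,0,0,0,0,12,0],[0,0,0,0,0,0,0],[0,0,0,0,0,0,0]]'
```

```text
clock: 3.88
eef_pos: [535.3, 199.7, 276.7]
tcp_rot: [-3.136, -0.004, -0.001]
contact_force: [-0.6, 0.0, -0.2]
opening: 0.998
```

```bash
python3 -m creep '[[-0.005,-0.005,0,-1.5,1.5,4,0],[0,0,0,0,0,0,0],[0,0,0,0,0,0,0]]';python3 - <<'E'
from h import *; import cv2
F=load()
a=cv2.cvtColor(F["scene"]["color"],cv2.COLOR_RGB2BGR)
cv2.imwrite("pics/b2.png",cv2.resize(a[160:310,150:300],(600,600),interpolation=cv2.INTER_CUBIC))
E
```

```text
clock: 4.13
eef_pos: [534.0, 198.1, 272.9]
tcp_rot: [-3.141, 0.001, -0.001]
contact_force: [0.4, 1.0, -0.1]
opening: 1.0
```

View pics/b2.png

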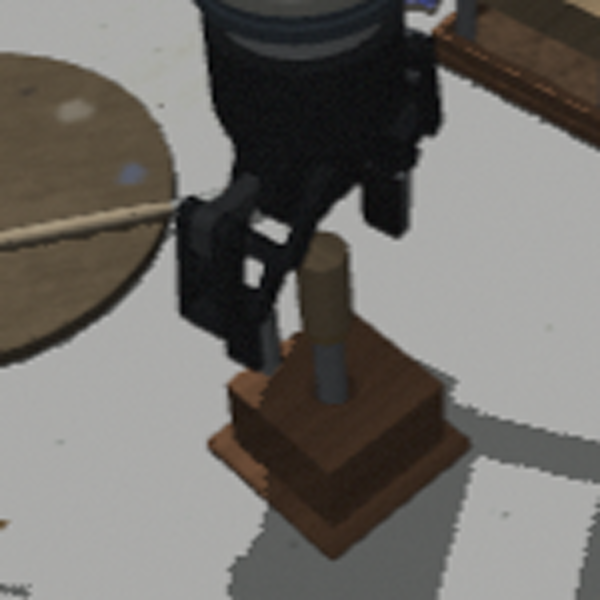

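The handle (about (327,290)) lies midway between the two fingers at about (270,350) and (385,210), so I'll close.

```bash
python3 -m creep '[[0,0,0,0,0,0,1],[0,0,0,0,0,0,1],[0,0,0,0,0,0,1],[0,0,0,0,0,0,1]]' 80;  python3 -m creep '[[0,0,0,0,0,0,1],[0,0,0,0,0,0,1],[0,0,0,0,0,0,1],[0,0,0,0,0,0,1]]'
```

```text
clock: 4.57
eef_pos: [534.2, 198.2, 273.7]
tcp_rot: [-3.141, -0.0, -0.001]
contact_force: [-0.4, -0.2, 0.3]
opening: 0.461
clock: 4.9
eef_pos: [534.3, 198.2, 274.0]
tcp_rot: [-3.141, -0.001, -0.001]
contact_force: [-0.6, -0.2, -0.3]
opening: 0.262
```

```bash
python3 -m creep '[[0,0,0,0,0,0,1],[0,0,0,0,0,0,1],[0,0,0,0,0,0,1]]'; python3 -m creep '[[0,0,0,0,0,-10,1],[0,0,0,0,0,-20,1],[0,0,0,0,0,-30,1],[0,0,0,0,0,-30,1],[0,0,0,0,0,-30,1],[0,0,0,0,0,-20,1],[0,0,0,0,0,0,1],[0,0,0,0,0,0,1]]'; python3 - <<'E'
from h import *; import cv2
F=load()
a=cv2.cvtColor(F["scene"]["color"],cv2.COLOR_RGB2BGR)
cv2.imwrite("pics/scene3.png",a)
cv2.imwrite("pics/b3.png",cv2.convertScaleAbs(cv2.resize(a[130:280,150:300],(600,600),interpolation=cv2.INTER_CUBIC),alpha=1.6))
E
```

```text
clock: 5.15
eef_pos: [534.3, 198.2, 274.0]
tcp_rot: [-3.141, -0.001, -0.001]
contact_force: [0.1, -0.2, 1.3]
opening: 0.261
clock: 5.82
eef_pos: [532.8, 197.7, 421.6]
tcp_rot: [3.141, 0.004, -0.001]
contact_force: [-0.2, -0.2, -1.8]
opening: 0.264
```

View pics/b3.png

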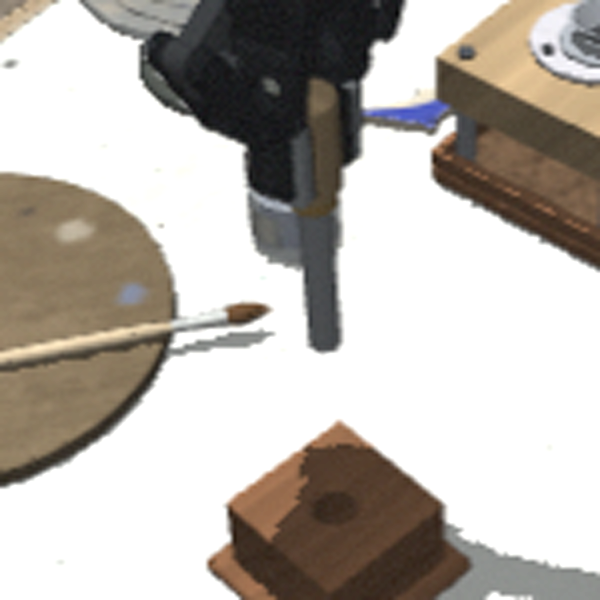

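The rod is held upright with its tip at crop (324,346), and the rest's empty hole shows at (335,507). I'll measure both.

```bash
python3 - <<'E'
from h import *; from rig import sense
F=load();s=F["scene"]
P=lambda x,y:(150+(x+.5)/4-.5,130+(y+.5)/4-.5)
np.set_printoptions(precision=1,suppress=True)
print("hole",plane(s,*P(335,507),50)); print("tip",plane(s,*P(324,344),157.6),plane(s,*P(322,90),287.6)); x=sense();print(x["eef_pos"],x["contact_force"],x["tcp_rot"])
E
```

```text
hole [532.  198.7  50. ]
tip [531.6 198.7 157.6] [529.2 192.6 287.6]
[532.4 197.6 419.2] [ 0.4 -0.8 -1.7] [ 3.1  0.  -0. ]
```

```bash
python3 -m creep '[[0,0,0,3,20,0,1],[0,0,0,5,35,0,1],[0,0,0,5,35,0,1],[0,0,0,5,35,0,1],[0,0,0,5,35,0,1],[0,0,0,5,35,0,1],[0,0,0,5,35,0,1],[0,0,0,5,30,0,1],[0,0,0,3,15,0,1],[0,0,0,0,0,0,1]]';python3 -m creep '[[0,0,0,0,0,0,1],[0,0,0,0,0,0,1]]'
```

```text
clock: 6.85
eef_pos: [571.6, -88.3, 403.0]
tcp_rot: [3.139, 0.032, 0.004]
contact_force: [-0.6, 0.6, -1.6]
opening: 0.264
clock: 7.02
eef_pos: [570.9, -88.9, 400.2]
tcp_rot: [3.141, 0.037, 0.001]
contact_force: [-0.3, 0.8, -1.3]
opening: 0.259
```

```bash
python3 -m creep '[[0,0.037,0,4,12,0,1],[0,0,0,4,13,0,1],[0,0,0,0,0,0,1],[0,0,0,0,0,0,1],[0,0,0,0,0,0,1]]'
```

```text
clock: 7.43
eef_pos: [578.6, -110.5, 397.7]
tcp_rot: [-3.14, 0.006, 0.006]
contact_force: [0.5, -0.3, -1.1]
opening: 0.264
```

```bash
python3 -m creep '[[0,0.006,0.006,0,3.5,5,1],[0,0,0,0,0,0,1],[0,0,0,0,0,0,1]]'; python3 - <<'E'
from h import *; import cv2
from rig import sense
F=load();x=sense();print(x["eef_pos"],x["contact_force"],x["tcp_rot"])
a=cv2.cvtColor(F["scene"]["color"],cv2.COLOR_RGB2BGR);b=cv2.cvtColor(F["top"]["color"],cv2.COLOR_RGB2BGR)
a=cv2.resize(a[100:200,250:350],(400,400),interpolation=cv2.INTER_CUBIC);b=cv2.resize(b[123:223,298:398],(400,400),interpolation=cv2.INTER_CUBIC)
cv2.imwrite("pics/b4.png",cv2.convertScaleAbs(np.hstack([a,b]),alpha=1.7))
E
```

```text
clock: 7.68
eef_pos: [578.5, -112.7, 392.1]
tcp_rot: [-3.14, 0.001, 0.001]
contact_force: [-0.1, 0.8, -1.3]
opening: 0.26
[ 578.46758763 -112.81473012  392.08012817] [ 0.63275648 -0.26782334 -0.29773185] [-3.13967173e+00  7.40310457e-04  6.52788122e-04]
```

View pics/b4.png

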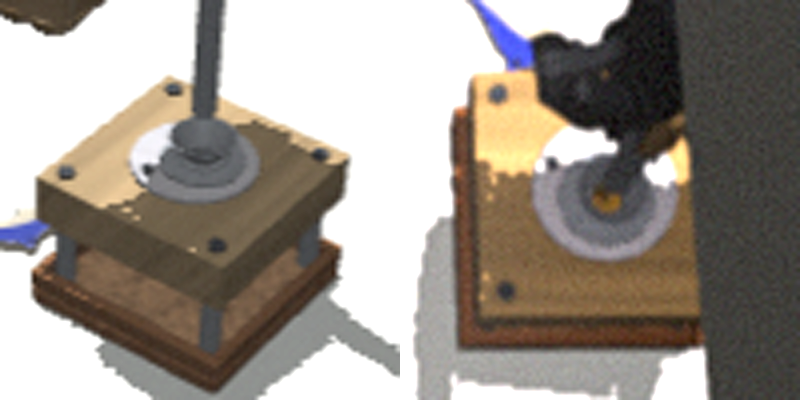

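The rod tip is poised just above the rim: scene crop (204,114) against the rim centre at (203,137). In the top crop the hole shows at (608,203). I'll work out the offsets.

```bash
python3 - <<'E'
from h import *
F=load();s,t=F["scene"],F["top"]
np.set_printoptions(precision=1,suppress=True)
S=lambda x,y:(250+(x+.5)/4-.5,100+(y+.5)/4-.5)
T=lambda x,y:(298+(x-400+.5)/4-.5,123+(y+.5)/4-.5)
print("tip",plane(s,*S(204,114),128),plane(t,*T(621,186),128))
print("rim",plane(s,*S(203,137),112), plane(t,*T(607,195),112));print("hole",[plane(t,*T(608,203),z) for z in(100,90,85)])
E
```

```text
tip [ 578.4 -112.   128. ] [ 575.5 -114.6  128. ]
rim [ 578.6 -113.2  112. ] [ 575.6 -110.9  112. ]
hole [array([ 574.4, -113.5,  100. ]), array([ 576.7, -115.6,   90. ]), array([ 577.9, -116.7,   85. ])]
```

```bash
python3 -m creep '[[0,0,0,0,0,8,1],[0,0,0,0,0,8,1],[0,0,0,0,0,0,1],[0,0,0,0,0,0,1]]'
```

```text
clock: 8.22
eef_pos: [578.5, -112.8, 374.8]
tcp_rot: [-3.14, -0.0, 0.001]
contact_force: [-0.3, 0.6, -1.3]
opening: 0.262
```

```bash
python3 -m creep '[[0,0,0,0,0,4,1],[0,0,0,0,0,0,1],[0,0,0,0,0,0,1]]'
```

```text
clock: 8.47
eef_pos: [578.4, -112.8, 369.8]
tcp_rot: [-3.14, 0.001, 0.001]
contact_force: [-0.4, -0.0, -1.5]
opening: 0.265
```

Tip at about 106 mm with no contact. I'll go on in small steps.

```bash
python3 -m creep '[[0,0,0,0,0,2,1],[0,0,0,0,0,0,1]]';python3 -m creep '[[0,0,0,0,0,1.5,1],[0,0,0,0,0,0,1]]'
```

```text
clock: 8.63
eef_pos: [578.5, -112.8, 367.7]
tcp_rot: [-3.14, 0.001, 0.001]
contact_force: [0.1, 0.1, -0.8]
opening: 0.261
clock: 8.8
eef_pos: [578.5, -112.8, 366.3]
tcp_rot: [-3.14, 0.0, 0.001]
contact_force: [0.6, -0.5, -1.2]
opening: 0.257
```

```bash
for i in 1; do python3 -m creep '[[0,0,0,0,0,1,1],[0,0,0,0,0,0,1]]'; done;python3 -m creep '[[0,0,0,0,0,1,1],[0,0,0,0,0,0,1]]'
```

```text
clock: 8.97
eef_pos: [578.6, -112.9, 365.4]
tcp_rot: [-3.14, 0.0, 0.001]
contact_force: [-0.6, -0.8, -1.5]
opening: 0.257
clock: 9.13
eef_pos: [578.6, -113.0, 364.3]
tcp_rot: [-3.14, -0.0, 0.001]
contact_force: [-0.9, -0.6, -1.2]
opening: 0.262
```

```bash
python3 -m creep '[[0,0,0,0,0,1,1],[0,0,0,0,0,0,1]]';python3 -m creep '[[0,0,0,0,0,1,1],[0,0,0,0,0,0,1]]'
```

```text
clock: 9.3
eef_pos: [578.6, -113.1, 363.3]
tcp_rot: [-3.14, -0.0, 0.001]
contact_force: [-0.1, -1.1, -1.3]
opening: 0.262
clock: 9.47
eef_pos: [578.6, -113.1, 362.3]
tcp_rot: [-3.141, -0.0, 0.001]
contact_force: [0.2, -1.1, -1.2]
opening: 0.264
```

A faint -y push from the wall, about 1 N. I'll follow it by a fraction of a millimetre and continue.

```bash
python3 -m creep '[[0,0,0,0,0.7,1,1],[0,0,0,0,0,0,1]]';python3 -m creep '[[0,0,0,0,0,1.5,1],[0,0,0,0,0,0,1]]'
```

```text
clock: 9.63
eef_pos: [578.6, -113.8, 361.1]
tcp_rot: [-3.14, -0.0, 0.001]
contact_force: [0.5, -0.0, -1.1]
opening: 0.262
clock: 9.8
eef_pos: [578.6, -113.7, 359.4]
tcp_rot: [-3.14, -0.0, 0.0]
contact_force: [-0.5, -0.1, -1.4]
opening: 0.262
```

```bash
python3 -m creep '[[0,0,0,0,0,1.5,1],[0,0,0,0,0,0,1]]';python3 -m creep '[[0,0,0,0,0,1.5,1],[0,0,0,0,0,0,1]]'
```

```text
clock: 9.97
eef_pos: [578.6, -113.7, 357.7]
tcp_rot: [-3.14, -0.0, 0.001]
contact_force: [-0.3, -0.1, -0.7]
opening: 0.261
clock: 10.13
eef_pos: [578.6, -113.7, 356.0]
tcp_rot: [-3.14, -0.0, 0.001]
contact_force: [0.2, 0.7, -1.6]
opening: 0.264
```

The tip is in the guide hole at about 92 mm, and force-free. Now I'll creep down to the bush.

```bash
python3 -m creep '[[0,0,0,0,0,1.5,1],[0,0,0,0,0,0,1]]';python3 -m creep '[[0,0,0,0,0,1.5,1],[0,0,0,0,0,0,1]]'
```

```text
clock: 10.3
eef_pos: [578.6, -113.6, 354.3]
tcp_rot: [-3.14, -0.0, 0.001]
contact_force: [-1.1, 0.9, -2.3]
opening: 0.262
clock: 10.47
eef_pos: [578.6, -113.6, 352.7]
tcp_rot: [-3.14, -0.0, 0.001]
contact_force: [-0.6, 1.1, -1.1]
opening: 0.263
```

```bash
python3 -m creep '[[0,0,0,0,0,1,1],[0,0,0,0,0,0,1]]';python3 -m creep '[[0,0,0,0,0,1,1],[0,0,0,0,0,0,1]]'
```

```text
clock: 10.63
eef_pos: [578.6, -113.6, 351.5]
tcp_rot: [-3.14, -0.0, 0.001]
contact_force: [0.2, -0.1, -1.2]
opening: 0.262
clock: 10.8
eef_pos: [578.6, -113.6, 350.5]
tcp_rot: [-3.14, -0.0, 0.001]
contact_force: [0.2, 0.0, -1.8]
opening: 0.261
```

```bash
python3 -m creep '[[0,0,0,0,0,1,1],[0,0,0,0,0,0,1]]'
```

```text
clock: 10.97
eef_pos: [578.6, -113.6, 349.4]
tcp_rot: [-3.14, -0.0, 0.001]
contact_force: [-0.1, 0.0, -2.4]
opening: 0.264
```

```bash
python3 -m creep '[[0,0,0,0,0,0.8,1],[0,0,0,0,0,0,1]]'
```

```text
clock: 11.13
eef_pos: [578.8, -113.7, 349.0]
tcp_rot: [-3.14, -0.001, 0.001]
contact_force: [-0.3, -0.4, -1.4]
opening: 0.259
```

```bash
python3 -m creep '[[0,0,0,0,0,0.8,1],[0,0,0,0,0,0,1]]'
```

```text
clock: 11.3
eef_pos: [578.9, -113.7, 348.8]
tcp_rot: [-3.14, -0.001, 0.001]
contact_force: [-1.0, 0.6, -1.9]
opening: 0.262
```

```bash
python3 -m creep '[[0,0,0,0,0,0,1]]'; python3 - <<'E'
from rig import sense
x=sense(); print(x)
E
```

```text
clock: 11.38
eef_pos: [578.8, -113.7, 348.8]
tcp_rot: [-3.14, -0.001, 0.001]
contact_force: [0.3, 0.5, 0.1]
opening: 0.263
{'clock': 11.3833, 'qpos': array([-1.97005165e-01,  3.57513714e-01,  1.76295265e+00,  1.70773172e-03,
        1.02031678e+00,  1.37230693e+00]), 'qvel': array([ 0.00143397, -0.00035561,  0.00024947, -0.00089687,  0.00064095,
       -0.00090856]), 'joint_efforts': array([ 1.48035670e-01, -5.81010067e+01, -3.16794384e+01,  8.54336936e-02,
       -1.56548219e-01,  4.15832083e-04]), 'eef_pos': array([ 578.80106625, -113.74437699,  348.77114436]), 'tcp_rot': array([-3.14032457e+00, -1.08012547e-03,  5.90833243e-04]), 'contact_force': array([0.33264721, 0.53902808, 0.10257889]), 'wrist_torque': array([-0.03715667,  0.15615132, -0.0334743 ]), 'opening': 0.26338725433629145}
```

The stop shows contact with the bush at tip ≈ 84.8 mm. A zero row relaxes the push, so I'll now read the force at the end of each pushing row.

```bash
python3 -m creep '[[0,0,0,0,0,1,1]]'; python3 -m creep '[[0,0,0,0,0,1.5,1]]'
```

```text
clock: 11.47
eef_pos: [579.0, -113.8, 348.3]
tcp_rot: [-3.141, -0.002, 0.001]
contact_force: [-1.6, -0.0, 7.6]
opening: 0.258
clock: 11.55
eef_pos: [579.1, -113.8, 347.5]
tcp_rot: [-3.141, -0.003, 0.001]
contact_force: [-2.5, 0.1, 9.1]
opening: 0.263
```

```bash
python3 -m creep '[[0,0,0,0,0,2,1]]'; python3 -m creep '[[0,0,0,0,0,2,1]]'
```

```text
clock: 11.63
eef_pos: [579.2, -113.9, 346.3]
tcp_rot: [-3.141, -0.003, 0.001]
contact_force: [-3.5, -0.6, 9.8]
opening: 0.262
clock: 11.72
eef_pos: [579.2, -113.9, 345.1]
tcp_rot: [-3.141, -0.003, 0.001]
contact_force: [-3.3, 0.8, 8.7]
opening: 0.261
```

The bush is sliding at about 10–11 N. A little side force in -x builds up, so I'll ease that way while pushing.

```bash
python3 -m creep '[[0,-0.002,0,-0.4,0,2,1],[0,0,0,-0.3,0,2,1]]'; python3 -m creep '[[0,0,0,-0.2,0,2,1],[0,0,0,-0.2,0,2,1]]'
```

```text
clock: 11.88
eef_pos: [578.9, -114.0, 342.8]
tcp_rot: [-3.141, -0.003, 0.001]
contact_force: [-2.3, 0.0, 9.3]
opening: 0.264
clock: 12.05
eef_pos: [578.7, -114.0, 340.4]
tcp_rot: [-3.141, -0.004, 0.001]
contact_force: [-4.0, -0.0, 7.2]
opening: 0.261
```

```bash
python3 -m creep '[[0,-0.004,0,-0.3,0,2,1],[0,-0.002,0,-0.2,0,2,1]]'; python3 -m creep '[[0,-0.002,0,-0.2,0,2,1],[0,0,0,-0.2,0,2,1]]'
```

```text
clock: 12.22
eef_pos: [579.0, -114.1, 338.2]
tcp_rot: [3.141, -0.002, 0.0]
contact_force: [-1.1, 0.8, 7.2]
opening: 0.262
clock: 12.38
eef_pos: [579.2, -114.1, 335.9]
tcp_rot: [3.141, -0.002, 0.0]
contact_force: [-2.6, 0.7, 9.8]
opening: 0.262
```

```bash
python3 -m creep '[[0,-0.002,0,-0.2,0,2,1],[0,-0.002,0,-0.2,0,2,1]]'; python3 -m creep '[[0,0,0,-0.2,0,2,1],[0,0,0,-0.2,0,2,1]]'
```

```text
clock: 12.55
eef_pos: [579.3, -114.1, 333.6]
tcp_rot: [3.141, -0.0, 0.0]
contact_force: [-2.3, 0.6, 7.6]
opening: 0.267
clock: 12.72
eef_pos: [579.3, -114.1, 331.2]
tcp_rot: [3.141, -0.002, 0.0]
contact_force: [-4.0, 0.7, 9.0]
opening: 0.262
```

```bash
python3 -m creep '[[0,-0.002,0,-0.4,0,2,1],[0,-0.001,0,-0.3,0,2,1]]'; python3 -m creep '[[0,0,0,-0.3,0,1.8,1],[0,0,0,-0.3,0,1.8,1]]'
```

```text
clock: 12.88
eef_pos: [579.1, -114.1, 328.8]
tcp_rot: [3.141, -0.001, 0.0]
contact_force: [-0.8, 1.7, 7.1]
opening: 0.262
clock: 13.05
eef_pos: [578.8, -113.9, 326.2]
tcp_rot: [3.141, -0.002, -0.0]
contact_force: [-1.0, 1.3, -1.4]
opening: 0.263
```

```bash
python3 -m creep '[[0,-0.001,0,-0.3,0,1.8,1],[0,-0.001,0,-0.3,0,1.8,1]]'; python3 -m creep '[[0,0,0,-0.2,0,1.8,1],[0,0,0,-0.2,0,1.8,1]]'
```

```text
clock: 13.22
eef_pos: [578.2, -113.9, 322.2]
tcp_rot: [3.141, -0.001, -0.0]
contact_force: [-0.2, 1.2, -1.6]
opening: 0.261
clock: 13.38
eef_pos: [577.6, -113.9, 317.7]
tcp_rot: [3.141, -0.0, -0.0]
contact_force: [0.6, 0.4, -1.4]
opening: 0.261
```

The force fell off, so the bush is free. I'll hold here and look.

```bash
python3 -m creep '[[0,0,0,0.5,0,0,1],[0,0,0,0,0,0,1],[0,0,0,0,0,0,1]]'; python3 - <<'E'
from h import *; import cv2
F=load()
a=cv2.cvtColor(F["scene"]["color"],cv2.COLOR_RGB2BGR)
a=cv2.resize(a[110:210,250:350],(600,600),interpolation=cv2.INTER_CUBIC)
cv2.imwrite("pics/b5.png",cv2.convertScaleAbs(a,alpha=2))
E
```

```text
clock: 13.63
eef_pos: [578.0, -113.9, 316.6]
tcp_rot: [3.141, 0.001, -0.0]
contact_force: [0.8, 0.4, -1.7]
opening: 0.262
```

View pics/b5.png

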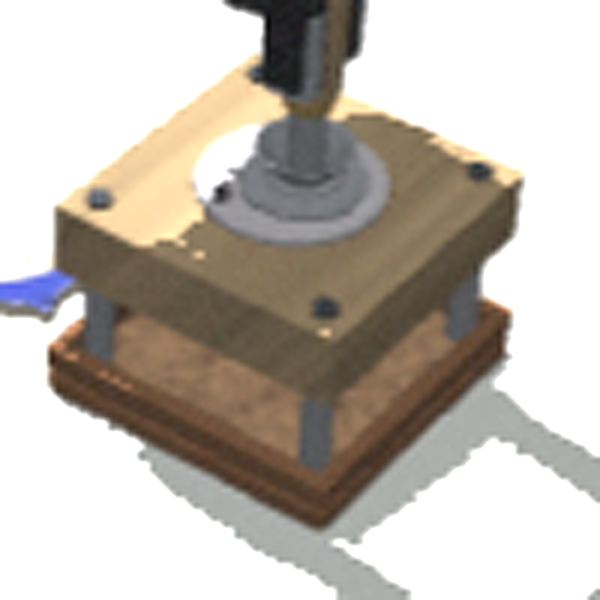

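The bush isn't in the bore's path any more: the tip is at about 52 mm with no load. In this view the block's front corner hides the tray centre. Now I'll withdraw slowly, straight up.

```bash
python3 -m creep '[[0,0,0,0.3,0,-4,1],[0,0,0,0,0,-4,1],[0,0,0,0,0,-4,1]]'
```

```text
clock: 13.98
eef_pos: [578.1, -113.8, 329.0]
tcp_rot: [3.142, 0.002, -0.0]
contact_force: [-1.1, 0.9, -2.1]
opening: 0.26
```

```bash
python3 -m creep '[[0,0,0,0,0,-4,1],[0,0,0,0,0,-4,1],[0,0,0,0,0,-4,1]]'
```

```text
clock: 14.23
eef_pos: [578.4, -113.8, 343.1]
tcp_rot: [3.141, 0.001, -0.0]
contact_force: [0.2, -0.0, -1.0]
opening: 0.268
```

```bash
python3 -m creep '[[0,0,0,0,0,-5,1],[0,0,0,0,0,-5,1],[0,0,0,0,0,-5,1],[0,0,0,0,0,-5,1]]'
```

```text
clock: 14.57
eef_pos: [578.4, -113.8, 365.7]
tcp_rot: [3.141, 0.0, -0.0]
contact_force: [1.2, -0.1, -1.7]
opening: 0.261
```

```bash
python3 -m creep '[[0,0,0,0,0,-10,1],[0,0,0,0,0,-15,1],[0,0,0,0,0,-15,1],[0,0,0,0,0,0,1],[0,0,0,0,0,0,1]]'; python3 - <<'E'
from h import *; import cv2
F=load()
for n in F: cv2.imwrite(f"pics/{n}6.png",cv2.cvtColor(F[n]["color"],cv2.COLOR_RGB2BGR))
a=cv2.imread("pics/scene6.png");b=cv2.imread("pics/top6.png")
a=cv2.resize(a[100:200,250:350],(400,400),interpolation=cv2.INTER_CUBIC);b=cv2.resize(b[123:223,298:398],(400,400),interpolation=cv2.INTER_CUBIC)
cv2.imwrite("pics/b6.png",cv2.convertScaleAbs(np.hstack([a,b]),alpha=1.7))
E
```

```text
clock: 14.98
eef_pos: [578.4, -113.8, 410.6]
tcp_rot: [3.141, -0.001, -0.0]
contact_force: [-0.3, -0.2, -1.1]
opening: 0.258
```

View pics/b6.png

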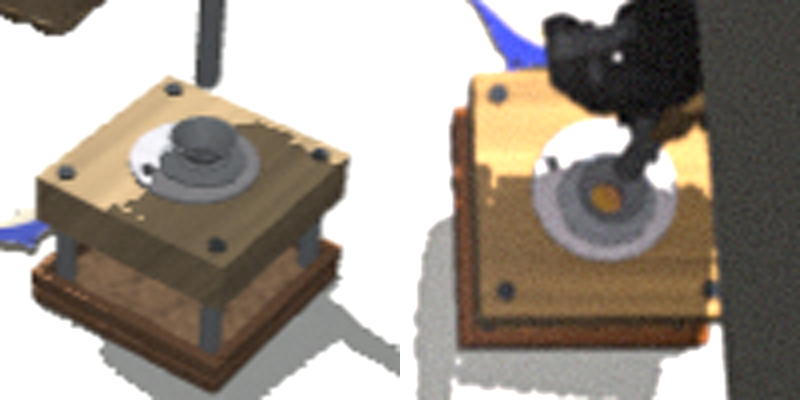

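The rod is clear. Brass is seen through the hole at (605,198), and scene crop (207,85) shows the tip. The rod goes back to its rest, and I'll check for slip on the way.

```bash
python3 - <<'E'
from h import *
from rig import sense
F=load();p=sense()["eef_pos"];print(p)
s=F["scene"];u=(250+207.5/4-.5,100+84.5/4-.5)
for z in(142,145,148,151): print(z,plane(s,*u,z).round(1))
E
python3 -m creep '[[0,0,0,-3,-20,0,1],[0,0,0,-5,-35,0,1],[0,0,0,-5,-35,0,1],[0,0,0,-5,-35,0,1],[0,0,0,-5,-35,0,1],[0,0,0,-5,-35,0,1],[0,0,0,-5,-35,0,1],[0,0,0,-5,-30,0,1],[0,0,0,-2,-15,0,1],[0,0,0,0,0,0,1]]';python3 -m creep '[[0,0,0,0,0,0,1],[0,0,0,0,0,0,1]]'
```

```text
[ 578.16291134 -113.78303032  409.27518701]
142 [ 581.6 -118.9  142. ]
145 [ 579.5 -115.1  145. ]
148 [ 577.5 -111.3  148. ]
151 [ 575.5 -107.4  151. ]
clock: 16.02
eef_pos: [534.9, 171.1, 400.2]
tcp_rot: [3.139, 0.012, -0.006]
contact_force: [-0.0, 0.0, -1.7]
opening: 0.262
clock: 16.18
eef_pos: [534.3, 171.7, 398.8]
tcp_rot: [3.138, 0.015, -0.003]
contact_force: [0.3, -0.5, -1.4]
opening: 0.26
```

No slip: the tip measures about 146 mm, against 145 expected.

```bash
python3 -m creep '[[0.003,0.015,-0.003,0,-13,0,1],[0,0,0,0,-13,0,1],[0,0,0,0,0,0,1],[0,0,0,0,0,0,1],[0,0,0,0,0,0,1]]'
```

```text
clock: 16.6
eef_pos: [535.2, 196.8, 397.8]
tcp_rot: [3.14, -0.0, -0.004]
contact_force: [0.7, 0.7, -0.3]
opening: 0.258
```

```bash
python3 -m creep '[[0,0,0,-1.5,-1.2,20,1],[0,0,0,0,0,25,1],[0,0,0,0,0,20,1],[0,0,0,0,0,0,1],[0,0,0,0,0,0,1],[0,0,0,0,0,0,1]]'
```

```text
clock: 17.1
eef_pos: [535.2, 196.5, 333.3]
tcp_rot: [3.141, -0.004, -0.006]
contact_force: [1.1, 0.2, -1.5]
opening: 0.262
```

```bash
python3 -m creep '[[0,-0.004,-0.005,-1.7,-1.5,4,1],[0,0,0,0,0,4,1],[0,0,0,0,0,0,1],[0,0,0,0,0,0,1]]'; python3 - <<'E'
from h import *; import cv2
F=load()
a=cv2.cvtColor(F["scene"]["color"],cv2.COLOR_RGB2BGR)
a=cv2.resize(a[210:290,190:270],(560,560),interpolation=cv2.INTER_CUBIC)
cv2.imwrite("pics/b7.png",cv2.convertScaleAbs(a,alpha=2))
E
```

```text
clock: 17.43
eef_pos: [534.7, 198.2, 328.4]
tcp_rot: [-3.14, -0.004, -0.001]
contact_force: [-0.8, 0.0, -1.3]
opening: 0.265
```

View pics/b7.png

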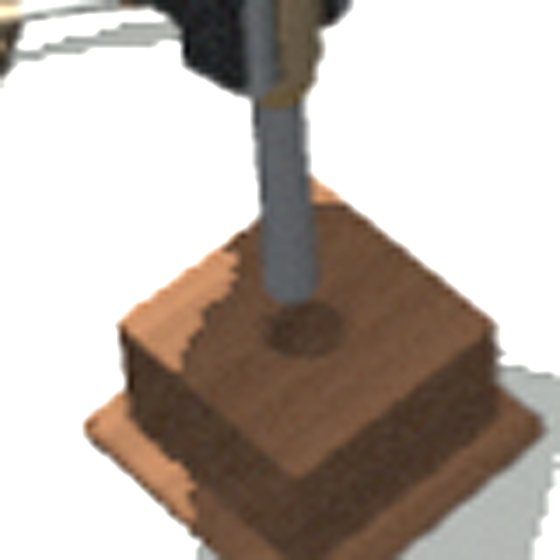

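The tip (crop 290,291) hangs just short of the hole (305,330). I'll measure the offset in the rest's frame.

```bash
python3 - <<'E'
from h import *
F=load();s=F["scene"];P=lambda x,y:(190+(x+.5)/7-.5,210+(y+.5)/7-.5)
for q in(286,291,296): print("tip",plane(s,*P(290,q),64.4).round(1))
print("hole",plane(s,*P(305,330),50).round(1))
E
```

```text
tip [536.2 199.   64.4]
tip [535.2 200.3  64.4]
tip [534.3 201.6  64.4]
hole [531.9 199.5  50. ]
```

```bash
python3 -m creep '[[0,-0.004,0,-2,0.3,4,1],[0,0,0,0,0,4,1],[0,0,0,0,0,0,1],[0,0,0,0,0,0,1]]'
```

```text
clock: 17.97
eef_pos: [532.3, 197.9, 319.5]
tcp_rot: [-3.14, 0.0, -0.001]
contact_force: [-0.1, -0.3, -0.7]
opening: 0.265
```

```bash
python3 -m creep '[[0,0,0,0.3,0,3,1],[0,0,0,0,0,3,1]]';python3 -m creep '[[0,0,0,0,0,3,1]]'; python3 -m creep '[[0,0,0,0,0,3,1]]'
```

```text
clock: 18.13
eef_pos: [532.8, 197.9, 313.4]
tcp_rot: [-3.14, -0.0, -0.001]
contact_force: [1.0, 0.3, -1.4]
opening: 0.261
clock: 18.22
eef_pos: [532.8, 197.9, 310.1]
tcp_rot: [-3.14, -0.0, -0.001]
contact_force: [0.1, 0.5, -0.9]
opening: 0.26
clock: 18.3
eef_pos: [532.8, 197.9, 306.7]
tcp_rot: [-3.14, -0.0, -0.001]
contact_force: [-0.6, 0.1, -1.6]
opening: 0.264
```

The tip is below the mouth (43 mm) with no force, so I'll keep lowering to the floor (TCP ≈ 274).

```bash
python3 -m creep '[[0,0,0,0,0,4,1],[0,0,0,0,0,4,1],[0,0,0,0,0,4,1]]';python3 -m creep '[[0,0,0,0,0,4,1],[0,0,0,0,0,4,1]]'; python3 -m creep '[[0,0,0,0,0,3,1],[0,0,0,0,0,2,1]]'
```

```text
clock: 18.55
eef_pos: [532.9, 198.0, 293.4]
tcp_rot: [-3.14, -0.0, -0.001]
contact_force: [0.2, -0.5, 0.2]
opening: 0.262
clock: 18.72
eef_pos: [532.8, 198.0, 284.4]
tcp_rot: [-3.14, -0.0, -0.001]
contact_force: [-0.8, -0.6, -1.7]
opening: 0.266
clock: 18.88
eef_pos: [532.6, 197.9, 278.1]
tcp_rot: [-3.141, 0.001, -0.001]
contact_force: [-0.4, -0.3, -0.5]
opening: 0.262
```

```bash
python3 -m creep '[[0,0,0,0,0,1.5,1]]'; python3 -m creep '[[0,0,0,0,0,1.5,1]]'; python3 -m creep '[[0,0,0,0,0,1,1]]'
```

```text
clock: 18.97
eef_pos: [532.6, 197.9, 276.2]
tcp_rot: [-3.141, 0.001, -0.001]
contact_force: [-0.1, 0.8, -1.6]
opening: 0.264
clock: 19.05
eef_pos: [532.6, 197.9, 274.5]
tcp_rot: [-3.141, 0.001, -0.001]
contact_force: [-0.5, 0.8, -1.2]
opening: 0.262
clock: 19.13
eef_pos: [532.9, 198.0, 273.9]
tcp_rot: [-3.141, 0.0, -0.001]
contact_force: [-1.4, -0.8, 13.1]
opening: 0.259
```

The rod is on the floor at TCP 273.9, as expected. I'll release it.

```bash
python3 -m creep '[[0,0,0,0,0,0,1],[0,0,0,0,0,0,0.6],[0,0,0,0,0,0,0.4],[0,0,0,0,0,0,0],[0,0,0,0,0,0,0],[0,0,0,0,0,0,0],[0,0,0,0,0,0,0],[0,0,0,0,0,0,0]]'; python3 -m creep '[[0,0,0,0,0,0,0],[0,0,0,0,0,0,0],[0,0,0,0,0,0,0],[0,0,0,0,0,0,0]]'
```

```text
clock: 19.8
eef_pos: [533.6, 198.2, 275.1]
tcp_rot: [-3.14, -0.002, -0.001]
contact_force: [-0.2, 0.9, 1.0]
opening: 0.999
clock: 20.13
eef_pos: [533.5, 198.2, 275.1]
tcp_rot: [-3.14, -0.002, -0.001]
contact_force: [0.6, -0.7, -0.6]
opening: 0.998
```

Next: straight up, then aside, away from the cameras' lines of sight.

```bash
python3 -m creep '[[0,0,0,0,0,-10,0],[0,0,0,0,0,-20,0],[0,0,0,0,0,-30,0],[0,0,0,0,0,-30,0],[0,0,0,0,0,-30,0],[0,0,0,0,0,-30,0],[0,0,0,0,0,0,0]]'; python3 -m creep '[[0,0,0,-15,35,0,0],[0,0,0,-15,35,0,0],[0,0,0,-15,35,0,0],[0,0,0,-15,35,0,0],[0,0,0,-15,35,0,0],[0,0,0,-10,35,0,0],[0,0,0,-5,35,0,0],[0,0,0,0,35,0,0],[0,0,0,0,35,0,0],[0,0,0,0,35,0,0]]'; python3 -m creep '[[0,0,0,-10,35,0,0],[0,0,0,-15,35,0,0],[0,0,0,-15,35,0,0],[0,0,0,-15,35,0,0],[0,0,0,-15,35,0,0],[0,0,0,-10,35,0,0],[0,0,0,-5,25,0,0],[0,0,0,0,0,0,0],[0,0,0,0,0,0,0],[0,0,0,0,0,0,0]]'; python3 - <<'E'
from h import *; import cv2
F=load()
for n in F: cv2.imwrite(f"pics/{n}8.png",cv2.cvtColor(F[n]["color"],cv2.COLOR_RGB2BGR))
s=cv2.imread("pics/scene8.png");t=cv2.imread("pics/top8.png")
R=lambda i,y,x:cv2.resize(i[y:y+90,x:x+90],(300,300),interpolation=cv2.INTER_CUBIC)
cv2.imwrite("pics/b8.png",cv2.convertScaleAbs(np.vstack([np.hstack([R(s,210,190),R(s,110,250)]),np.hstack([R(t,170,155),R(t,128,303)])]),alpha=1.6))
E
```

```text
clock: 20.72
eef_pos: [532.3, 197.6, 433.6]
tcp_rot: [-3.141, 0.002, -0.001]
contact_force: [0.2, 0.7, 0.9]
opening: 0.996
clock: 21.55
eef_pos: [436.3, -159.5, 440.6]
tcp_rot: [-3.138, -0.013, 0.009]
contact_force: [0.7, 0.2, -0.3]
opening: 1.001
clock: 22.38
eef_pos: [344.5, -412.1, 443.2]
tcp_rot: [3.14, -0.018, 0.002]
contact_force: [0.7, 0.3, 0.2]
opening: 1.004
```

View pics/b8.png

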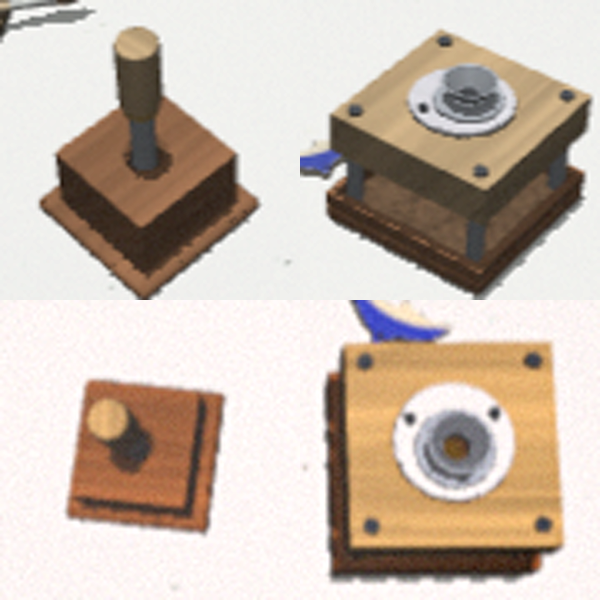

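View pics/top8.png

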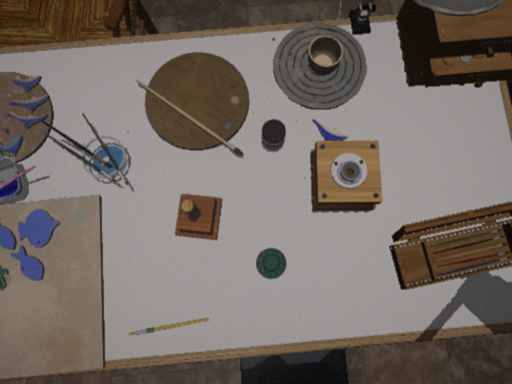

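The rod stands upright in its rest, fully down, and the timer (271,263) and jar (273,132) have not moved. Only dimmer brass shows through the guide. Last come a height check on the handle and the hand-in.

```bash
python3 - <<'E'
from h import *
from rig import job
F=load()
q=lambda x,y,ox,oy:(ox+(x+.5)/3.3333-.5,oy+(y+.5)/3.3333-.5)
print(tri(F["scene"],q(137,43,190,210),F["top"],q(109,418-300,155,170)))
print(job.sign_off())
E
```

```text
(array([533.63490775, 197.13473584, 138.04143724]), [0.06073744804866861, 0.06073744804872414])
the job is handed in; nothing more can be done
None
```

The job is done and handed in at about 22.5 s. The bush was pushed out of the bore and the rod is back in its rest. Sign-off gave no verdict.

- **Guide:** I felt the rod into the off-centre funnel. It lay about 5 mm towards -x from the stand's axis, and side force at entry was about 1 N.
- **Push:** The bush slid down under a steady 10–11 N. Side force on the guide reached about 4 N. These are the readings at the end of each move, and all stayed well below the 22 N limit. The load then dropped to nothing, and the tip went on to about 52 mm without resistance.
- **Return:** The rod met the rest's floor at the same height at which it was picked up, pressing with about 13–15 N for a moment. I then released it.

**Last checks:**
- **Rod:** Upright, with the handle top measured at (534, 197, 138) mm against (534, 198, 138) at the start.
- **Timer and jar:** They look unmoved in the pictures.
- **Gripper:** Open and clear of everything.
- **Bush:** I could not see it directly in the tray because the block hides it. That it dropped is inferred from the lost load, the rod's depth and the dimmer brass seen through the guide hole.

No check failed or disagreed.

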